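# Mark the cracked hat block and slide it into the reject bay

### The arm

A 6-joint arm with a two-finger parallel gripper is mounted at the origin on the work surface. World frame = base frame: x ahead of the robot, y to its left, z up, the work surface at z = 0. Lengths are in m, angles in rad, forces in N, time in s.
With the tool pointing down it reaches from about 0.275 to 0.75 m from the base axis. Payload 10.2 kg.
Tool frame: the origin (TCP) lies midway between the tips of the shut fingers; the grasp point (between the pads) lies 19 mm behind it (env.hold_point_z is the distance from the TCP to the grasp point, in m); z points along the fingers, y is the line along which they close (so a half turn about z gives the same grasp; the last joint's range is limited). The gripper opens to 85 mm and grips with 20 to 120 N. Pads are 22 mm wide; open, the fingers measure 114 mm over their backs; the gripper's body (76 mm by 85 mm) begins 54 mm behind the grasp point. The pads swing forward as they close: fully open they stand 13 mm farther back than shut.
Start: joints at [0.903, 0.313, 1.498, -0, 1.331, -0.223], TCP at [0.226, 0.474, 0.231] pointing down, gripper open.
Joint ranges: [-2.94, 2.94], [-0.97, 2.17], [0.19, 2.56], [-1.23, 4.37], [0.02, 3.11], [-2.88, 2.88]. Speed limits (rad/s): [2.39, 2.39, 3.01, 3.14, 3.14, 3.14].

### API

Orientations are given as a unit quaternion [x, y, z, w].
In Python, from bench import env, kinematics, monitor, eyes, job gives the robot as it stands. The module is installed in compiled form; this text tells all that it offers. Calls block until the motion is done:
- env.reach(position, orientation): joint-space move of the TCP to a pose.
- env.movel(position, velocity=0.15, frame=None, guard=None): straight line of the TCP; frame=None keeps the orientation; velocity is the mean speed in m/s. With guard (N) it stops when the force on the tool has changed by that much, and returns True; else False.
- env.set_joints(angles): joint-space move.
- env.release() and env.close_gripper(effort=None): open the fingers fully, or close them until they stop; effort is the grip in N (None keeps the last).
- env.hold(seconds).
- kinematics.ik(position, orientation): joint angles nearest the present ones, or None.
- monitor.sense(): the state.
- eyes.grab_frame(name): name is "scene" or "side" or "wrist"; returns a dict with "frame" (480x640x3 uint8, red, green, blue), "mtx" (3x3 intrinsics, pixels), "view" (4x4, takes a point from world to camera coordinates). Camera axes: x right, y down, z forward; pixel columns grow to the right and rows downward; lengths in m; the calibration is good to about 2 mm. A picture is of the moment at which its call begins. There is no depth.
A pose or a line that the arm cannot do raises env.MotionError and nothing moves.
- job.hand_in(): hands the job in; it is judged then, once.
The state is a dict: "clock": time; "joints": joint angles; "qvel": joint speeds; "joint_efforts": joint torques, N m; "position": TCP position; "ee_rot": TCP orientation; "contact_force": force on the tool from outside, world axes, zero at the start; "ft_torque": the same for the moment, N m; "finger_gap": opening from 0.0 (shut) to 1.0 (fully open); "gripper_force": force on a finger pad.
Only numpy, scipy, OpenCV 4.12 (cv2) and the standard library are available. Lean on these libraries where they do the work, as an engineer would, in place of code of your own. Each camera call takes 0.05 s, during which the arm holds its last target. There are 200 camera calls.

### The job

One of the three small wooden hat blocks has a black crack across its crown: take the blue-handled brush from its rest, dip its bristles well inside the red marking pot, lift them clear and gently dab the middle of the cracked block's crown with their tip. Then lay the brush back across both saddles of its rest the way it lay, and only then slide the cracked block along the bench (too wide to grip, never lifted or tipped) until all of it is inside the red-walled reject bay. Do not let the brush touch the two sound blocks; leave them, the pot and everything else standing where they are.

Things in the scene. Friction and masses are not known exactly. Their poses are not given: they have to be found in the camera images.
- brush: marking brush, 185 mm long, 60 g. Origin on its axis near the centre of mass; +x points to the bristle tip. Blue flat-sided handle x -80 to +50 mm, 14 mm wide (y), 16 mm high (z); brass ferrule x 50 to 72 mm, 17 x 19 mm; black tapered bristles (rigid, up to 19 mm thick) x 72 to 105 mm. Starts in its rest, tip end 20 degrees down.
- brush_tip (a point): end of the bristles on the brush axis, 105 mm from the brush origin
- brush_butt (a point): end of the handle on the brush axis, 80 mm behind the brush origin
- rest: dark wooden brush rest, fixed, origin under its middle; base 150 (x) x 70 (y) x 10 mm. Two U saddles (12 mm long, 26 mm wide inside, cheeks 20 mm high), centred at x -56 and +34 mm, carry the brush with its axis 92 mm high at the -x saddle, 60 mm at the +x one, 72 mm above the origin, 20 degrees down to +x, tip at +x; 78 mm of handle between them is free to grip from above.
- rest_tip (a point): point on the rest's frame where the bristle tip lies when the brush is laid properly
- rest_butt (a point): point on the rest's frame where the handle's end lies when the brush is laid properly
- pot: red open marking pot, loose, 400 g, empty to look at, round, rim diameter 72 mm, 58 mm tall, wall 4 mm, tapering slightly to the foot. Origin at the centre of its underside.
- pot_rim (a point): centre of the red pot's mouth, at rim height (58 mm)
- cracked: the cracked hat block: pale wood, round, 96 mm diameter, 50 mm tall with domed crown, jagged black crack line across the crown; loose, about 0.26 kg. Origin at the centre of its underside. The side wall is upright up to 26 mm, above that it curves in.
- cracked_crown (a point): top middle of the cracked block, 50 mm above its underside
- sound_a: sound hat block, same shape as the cracked one, no crack. Origin at the centre of its underside.
- sound_b: second sound hat block, likewise
- bay: reject bay on the bench, fixed: grey floor patch flush with the bench inside a U of red walls 25 mm high, 12 mm thick. Inside 140 mm deep (its x) and 136 mm wide (its y). Origin on the bench at the centre of the inside; the open mouth is at x = -70 mm (no sill), the back wall at x = +70 mm.
- cup: white open cup beside the pot, rim diameter 72 mm, 70 mm tall; bystander, not the pot. Origin at the centre of its underside.
- spool: wooden thread spool standing, 44 mm diameter, 50 mm tall; bystander. Origin under its centre.
- tape: yellow tape-measure puck, 56 mm diameter, 18 mm tall; bystander. Origin under its centre.
- bottle: amber bottle, 56 mm diameter, 140 mm tall; bystander. Origin under its centre.
- tin: steel tin, 72 mm diameter, 70 mm tall; bystander. Origin under its centre.
- jar: clear jar, 60 mm diameter, 70 mm tall; bystander. Origin under its centre.
There are look-alikes about, which are no part of the job. Several things have the shape of the bay; the one meant has the colours described above.

How it is judged:
By the outcome, as a careful person would: the job done as asked, in the order asked, and still so for the second after the job is handed in, with the robot touching nothing.
It also fails if it takes over 72 s, if anything falls off the work surface, if the arm or the gripper's body presses on something with over 40 N, if the wrist force passes 120 N, or if a joint passes its speed limit or range.

## Working session

There is one attempt and no reset: what is moved stays moved. The work goes in short steps, each a Python script; the robot and the scene stay as the last script left them, time stands still between calls to the robot, and variables do not carry over. Pictures are saved under pics/ and viewed, at most 10 in all, crops included, and the job is handed in when it is done.

```bash
mkdir -p pics
python3 - <<'E'
from bench import env,kinematics,monitor,eyes,job
import cv2,pickle,numpy as np
d={}
for n in("scene","side","wrist"):
    f=eyes.grab_frame(n);d[n]=f
    cv2.imwrite(f"pics/{n}0.png",f["frame"][:,:,::-1])
    V=np.array(f["view"]);print(n,np.round(-V[:3,:3].T@V[:3,3],3),np.round(V[2,:3],2),f["mtx"][0][0])
pickle.dump(d,open("d0.pkl","wb"))
s=monitor.sense();print(s["clock"],s["ee_rot"],s["contact_force"],env.hold_point_z)
E
```

```text
scene [ 1.245 -0.346  0.77 ] [-0.7   0.32 -0.64] 535.416375247928
side [-0.142 -0.877  0.896] [ 0.5   0.63 -0.6 ] 549.1497922124813
wrist [0.158 0.507 0.373] [ 0.26 -0.13 -0.96] 392.997215221942
0.15 [ 2.20562225e-01  9.75372791e-01 -4.23332462e-04 -2.08502317e-04] [0.08206266 0.24680703 0.25862378] 0.0187
```

View pics/scene0.png

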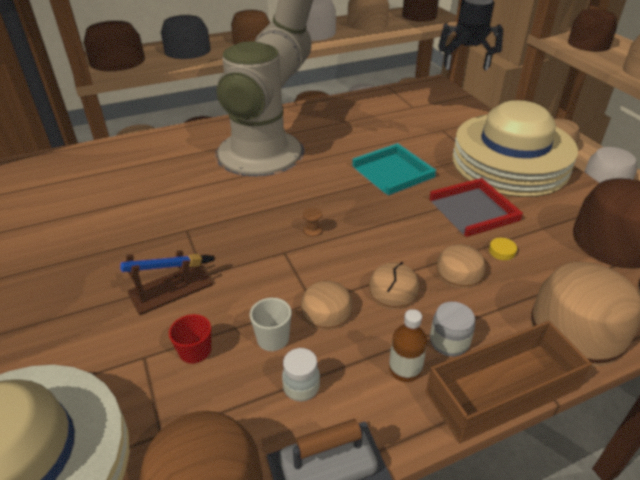

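View pics/side0.png

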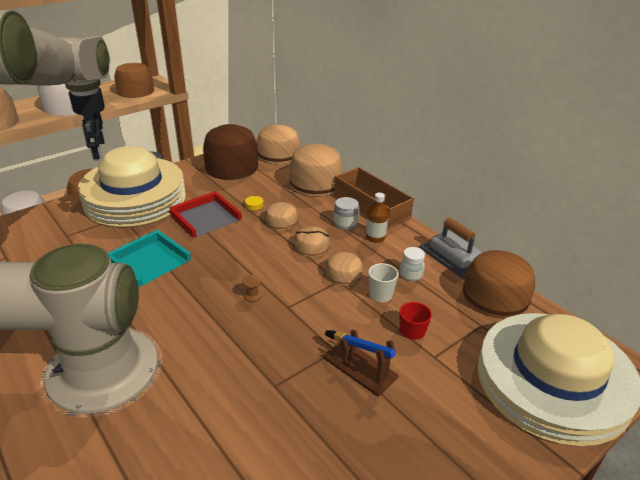

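Candidates (scene image):
- **Blocks:** (327,303), (395,284) and (462,265). Only (395,284) has the black crack.
- **Bays:** teal (395,168) and red with a grey floor (477,207). I choose the red one.
- **Pots:** red (191,338), white cup (271,324) and jar (300,374). I choose the red one.
- **Brush:** the blue one at (167,263), tip at (213,259).

Next I'll triangulate these, then refine with silhouette fits and check them in one overlay.

```bash
cat > vis.py <<'E'
import numpy as np,cv2,pickle
from scipy.optimize import minimize
def proj(f,P):
    V=np.array(f["view"]);c=np.c_[np.atleast_2d(P),np.ones(len(np.atleast_2d(P)))]@V.T
    p=c[:,:3]@np.array(f["mtx"]).T;return p[:,:2]/p[:,2:]
def ray(f,u):
    V=np.array(f["view"]);R=V[:3,:3];d=R.T@np.linalg.solve(np.array(f["mtx"]),[u[0],u[1],1.]);return -R.T@V[:3,3],d/np.linalg.norm(d)
def tri(fs,us):
    A=np.zeros((3,3));b=np.zeros(3);
    for f,u in zip(fs,us):
        o,d=ray(f,u);M=np.eye(3)-np.outer(d,d);A+=M;b+=M@o
    p=np.linalg.solve(A,b);return p,[float(np.linalg.norm(proj(f,p)[0]-u)) for f,u in zip(fs,us)]
def place(P,x,y,yaw=0,z=0):
    c,s=np.cos(yaw),np.sin(yaw);return P@np.array([[c,s,0],[-s,c,0],[0,0,1]])+[x,y,z]
def ring(r,z,n=40):
    t=np.arange(n)*2*np.pi/n;return np.c_[r*np.cos(t),r*np.sin(t),0*t+z]
def box(x0,x1,y0,y1,z0,z1):
    return np.array([[x,y,z] for x in(x0,x1) for y in(y0,y1) for z in(z0,z1)],float)
S=4
def hmask(uv,shape,sc=S):
    m=np.zeros((shape[0]*sc,shape[1]*sc),np.uint8)
    h=cv2.convexHull(((uv+.5)*sc-.5).astype(np.float32));cv2.fillConvexPoly(m,np.round(h).astype(np.int32),1);return m
def fit(fs,masks,model,x0,step):
    "maximise IoU of the projected hull of model(x) with the masks' hulls"
    ms=[]
    for m in masks:
        ys,xs=np.nonzero(m); ms.append(hmask(np.concatenate([np.c_[xs+a,ys+b] for a in(-.5,.5) for b in(-.5,.5)]).astype(float),m.shape))
    def cost(x):
        c=0
        for f,m in zip(fs,ms):
            h=hmask(proj(f,model(x)),(480,640));c+=1-(h&m).sum()/max(1,(h|m).sum())
        return c
    x0=np.array(x0,float);sim=np.vstack([x0]+[x0+np.eye(len(x0))[i]*step[i] for i in range(len(x0))])
    r=minimize(cost,x0,method="Nelder-Mead",options=dict(initial_simplex=sim,xatol=1e-4,fatol=1e-4,maxiter=150));return r.x,r.fun/len(fs)
def comp(m,u):
    n,l=cv2.connectedComponents(m.astype(np.uint8));ys,xs=np.nonzero(m);i=np.argmin((xs-u[0])**2+(ys-u[1])**2);return l==l[ys[i],xs[i]]
POT=np.r_[ring(.036,.058),ring(.031,0)]
BLK=np.r_[ring(.048,0),ring(.048,.026),ring(.0455,.035),ring(.037,.043),ring(.02,.0485),ring(.001,.05)]
BAY=box(-.07,.082,-.08,.08,0,.025)
a=np.radians(20);T=np.array([[np.cos(a),0,np.sin(a)],[0,1,0],[-np.sin(a),0,np.cos(a)]])
HANDLE=box(-.08,.05,-.007,.007,-.008,.008)@T.T+[0,0,.072]
E
cat > m.py <<'E'
from vis import *
d=pickle.load(open("d0.pkl","rb"));fs=[d["scene"],d["side"]]
pts=dict(cracked=((395,285),(313,240)),sa=((327,303),(345,267)),sb=((462,265),(282,215)),pot=((191,338),(415,321)),
 cup=((271,324),(382,283)),spool=((313,222),(252,289)),tape=((503,248),(254,203)),bottle=((409,350),(378,220)),tin=((454,328),(346,214)),jar=((301,374),(413,264)),
 bay=((477,207),(206,214)),teal=((395,168),(150,258)),tip=((214,259),(327,332)),butt=((124,266),(393,351)))
for k,u in pts.items():
    p,e=tri(fs,np.array(u,float));print(k,p.round(3),np.round(e,1));pts[k]=p
hsv=[cv2.cvtColor(f["frame"],cv2.COLOR_RGB2HSV).astype(int) for f in fs]
red=[((h[...,0]<6)|(h[...,0]>172))&(h[...,1]>170)&(h[...,2]>70) for h in hsv]
blue=[(abs(h[...,0]-115)<14)&(h[...,1]>150)&(h[...,2]>60) for h in hsv]
R={}
R["pot"]=fit(fs,[comp(red[0],(191,338)),comp(red[1],(415,321))],lambda x:place(POT,*x),pts["pot"][:2],[.01,.01])
b=[comp(red[0],(477,232)),comp(red[1],(206,197))]
R["bay"]=min([fit(fs,b,lambda x:place(BAY,*x),[*pts["bay"][:2],y],[.01,.01,.1]) for y in np.arange(8)*np.pi/4],key=lambda r:r[1])
v=pts["tip"]-pts["butt"];y=np.arctan2(v[1],v[0]);c=pts["butt"]+v*.08/.185
def near(m,u):
    o=np.zeros_like(m);o[u[1]-35:u[1]+35,u[0]-65:u[0]+65]=1;return m&o
R["rest"]=fit(fs,[near(blue[0],(165,263)),near(blue[1],(370,345))],lambda x:place(HANDLE,*x),[c[0],c[1],y],[.01,.01,.05])
for k in("cracked","sa","sb"):
    ms=[]
    for f in fs:
        uv=proj(f,place(BLK,*pts[k][:2]));x,y2=uv.min(0)-7;X,Y=uv.max(0)+7
        m=np.zeros((480,640),np.uint8);cv2.grabCut(np.ascontiguousarray(f["frame"][:,:,::-1]),m,tuple(int(q) for q in(x,y2,X-x,Y-y2)),np.zeros((1,65)),np.zeros((1,65)),5,cv2.GC_INIT_WITH_RECT)
        ms.append(comp((m==1)|(m==3),uv.mean(0)))
    R[k]=fit(fs,ms,lambda x:place(BLK,*x),pts[k][:2],[.01,.01])
for k,r in R.items():print(k,np.round(r[0],4),"1-IoU",round(r[1],3))
pickle.dump((R,pts),open("R.pkl","wb"))
tiles=[]
MOD=dict(pot=POT,bay=BAY,rest=HANDLE,cracked=BLK,sa=BLK,sb=BLK)
crops=[(110,230),(320,170),(290,250),(180,170)]
for f,(cx,cy) in zip([fs[0],fs[0],fs[1],fs[1]],crops):
    im=cv2.resize(f["frame"][cy:cy+150,cx:cx+200,::-1],(400,300),interpolation=cv2.INTER_CUBIC)
    for k,r in R.items():
        h=cv2.convexHull(((proj(f,place(MOD[k],*r[0]))-[cx,cy]+.5)*2-.5).astype(np.float32))
        cv2.polylines(im,[np.round(h).astype(int)],True,(255,255,0),1)
    x=R["rest"][0]
    for q in([.105,0,0],[-.08,0,0]):
        w=place((np.array([q])@T.T+[0,0,.072]),*x);cv2.circle(im,tuple(np.round((proj(f,w)[0]-[cx,cy]+.5)*2).astype(int)),2,(0,255,0),-1)
    tiles.append(im)
cv2.imwrite("pics/ov.png",np.vstack([np.hstack(tiles[:2]),np.hstack(tiles[2:])]))
E
python3 m.py
```

```text
cracked [0.62  0.075 0.019] [0.3 0.2]
sa [ 0.611 -0.067  0.02 ] [0.8 0.6]
sb [0.625 0.229 0.019] [0.6 0.4]
pot [ 0.6   -0.321  0.031] [0.6 0.5]
cup [ 0.629 -0.184  0.035] [0.4 0.3]
spool [0.375 0.003 0.021] [0.4 0.4]
tape [0.607 0.35  0.007] [0.7 0.5]
bottle [0.791 0.003 0.055] [0.3 0.2]
tin [0.767 0.111 0.03 ] [1.6 1. ]
jar [ 0.748 -0.174  0.032] [0.9 0.6]
bay [0.461 0.387 0.005] [0.9 0.8]
teal [0.238 0.289 0.006] [1.4 1.4]
tip [ 0.419 -0.232  0.034] [0.3 0.2]
butt [ 0.446 -0.397  0.099] [0.5 0.5]
pot [ 0.6006 -0.3189] 1-IoU 0.057
bay [0.4561 0.3753 1.5557] 1-IoU 0.024
rest [ 0.4307 -0.3308  1.7397] 1-IoU 0.177
cracked [0.6092 0.0775] 1-IoU 0.175
sa [ 0.6039 -0.0635] 1-IoU 0.14
sb [0.6194 0.2338] 1-IoU 0.141
```

View pics/ov.png

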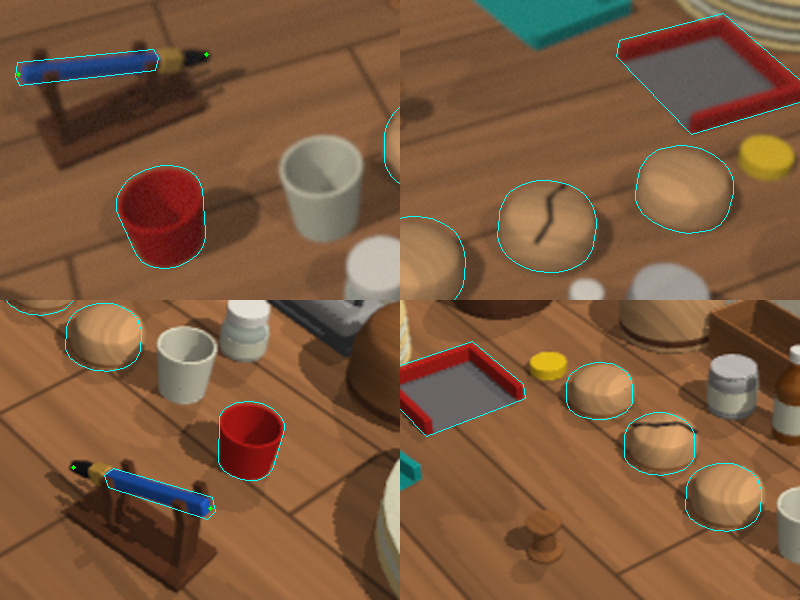

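The overlay shows every outline on its object. The bay opens toward −y, and the crack is on the block at about (0.609, 0.078). Next is an IK check of the plan, then the grasp.

```bash
cat > rob.py <<'E'
from bench import env,kinematics,monitor,eyes,job
from vis import *
from scipy.spatial.transform import Rotation as Ro
R,pts=pickle.load(open("R.pkl","rb"))
HZ=env.hold_point_z; UP=np.array([0,0,1.])
def hd(h): return np.array([np.cos(h),np.sin(h),0])
def tool(h,t,flip):
    z=-np.cos(t)*UP-np.sin(t)*hd(h); y=flip*np.cross(UP,hd(h)); return Ro.from_matrix(np.c_[np.cross(y,z),y,z])
RX,RY,RH=R["rest"][0]
GP=np.array([RX,RY,.076])-.011*hd(RH)          # grasp point on the lying brush
REL=np.array([.1167*np.cos(np.radians(20)),0,-.1167*np.sin(np.radians(20))])  # grasp->tip, in (heading,left,up) at tilt 0
def tcp_grasp(p,h,t,flip): return p+HZ*tool(h,t,flip).as_matrix()[:,2]
def tcp_tip(tip,h,t,flip,rel=REL):
    c,s=np.cos(t),np.sin(t);v=np.array([c*rel[0]+s*rel[2],rel[1],-s*rel[0]+c*rel[2]])
    w=v[0]*hd(h)+v[1]*np.cross(UP,hd(h))+v[2]*UP
    return tcp_grasp(np.asarray(tip)-w,h,t,flip)
def save(name,cams=("scene","side")):
    d={n:eyes.grab_frame(n) for n in cams};pickle.dump(d,open(name+".pkl","wb"));return d
E
python3 - <<'E'
from rob import *
pot=R["pot"][0];cr=R["cracked"][0];T45=np.radians(45)
for fl in(1,-1):
    q=tool(RH,0,fl).as_quat();print(fl,"grasp",[None if (j:=kinematics.ik(tcp_grasp(GP+[0,0,dz],RH,0,fl),q)) is None else np.round(j,2) for dz in(0,.1)])
    for h in(RH,RH-.8,RH-1.6,RH+.8):
        q=tool(h,T45,fl).as_quat()
        for n,p in(("pot",[*(pot+.009*hd(h)[:2]),.02]),("potup",[*pot,.14]),("crown",[*cr,.05])):
            j=kinematics.ik(tcp_tip(p,h,T45,fl),q);print("  ",round(h,2),n,None if j is None else np.round(j,2))
for h,p in((np.pi-.35,(.668,.056)),(np.pi/2,(.456,.337))):
    for fl in(1,-1): print(kinematics.ik([*p,.01],tool(h,0,fl).as_quat()))
E
```

```text
1 grasp [array([-0.88,  0.57,  1.61, -0.  ,  0.96,  2.09]), array([-0.88,  0.44,  1.52, -0.  ,  1.18,  2.09])]
   1.74 pot None
   1.74 potup [-0.53  0.57  1.31 -0.79  0.87  2.85]
   1.74 crown [ 0.13  0.68  1.38 -0.86  1.21 -2.81]
   0.94 pot [-0.47  0.9   1.04 -0.79  1.42 -2.77]
   0.94 potup None
   0.94 crown [ 0.08  0.85  1.06 -0.58  1.77 -2.39]
   0.14 pot [-0.54  1.11  0.63 -0.51  2.01 -2.33]
   0.14 potup [-0.55  1.01  0.52 -0.58  2.18 -2.46]
   0.14 crown [-0.03  0.92  0.92 -0.14  2.08 -1.76]
   2.54 pot [-0.67  0.6   1.62  0.35  0.15  1.18]
   2.54 potup [-0.67  0.46  1.48  0.12  0.42  1.41]
   2.54 crown None
-1 grasp [array([-0.88,  0.57,  1.61, -0.  ,  0.96, -1.05]), array([-0.88,  0.44,  1.52, -0.  ,  1.18, -1.05])]
   1.74 pot [-0.51  0.7   1.43 -0.99  0.72 -0.01]
   1.74 potup [-0.53  0.57  1.31 -0.79  0.87 -0.29]
   1.74 crown [ 0.13  0.68  1.38 -0.86  1.21  0.33]
   0.94 pot [-0.47  0.9   1.04 -0.79  1.42  0.37]
   0.94 potup [-0.49  0.78  0.94 -0.78  1.56  0.21]
   0.94 crown [ 0.08  0.85  1.06 -0.58  1.77  0.76]
   0.14 pot [-0.54  1.11  0.63 -0.51  2.01  0.82]
   0.14 potup [-0.55  1.01  0.52 -0.58  2.18  0.68]
   0.14 crown [-0.03  0.92  0.92 -0.14  2.08  1.38]
   2.54 pot [-0.67  0.6   1.62  0.35  0.15 -1.97]
   2.54 potup [-0.67  0.46  1.48  0.12  0.42 -1.73]
   2.54 crown [ 0.05  0.51  1.67 -1.03  0.53 -0.1 ]
[-9.07388080e-02  8.51733425e-01  1.21996347e+00 -4.44089210e-16
  1.06989576e+00  1.83005752e+00]
[-9.07388080e-02  8.51733425e-01  1.21996347e+00 -4.44089210e-16
  1.06989576e+00 -1.31153513e+00]
[ 4.29870932e-01  6.66081700e-01  1.58757941e+00 -4.44089210e-16
  8.87931543e-01 -2.71172172e+00]
[ 4.29870932e-01  6.66081700e-01  1.58757941e+00 -4.44089210e-16
  8.87931543e-01  4.29870932e-01]
```

Run:
```python
from rob import *
q=tool(RH,0,-1).as_quat();g=tcp_grasp(GP,RH,0,-1)
env.reach(g+[0,0,.1],q)
print(env.movel(g,velocity=.15,guard=8))
env.close_gripper(50);s=monitor.sense();print(s["clock"],s["finger_gap"],s["gripper_force"],s["position"]-g,s["contact_force"])
pickle.dump((s["position"],s["ee_rot"]),open("grasp.pkl","wb"))
env.movel(g+[0,0,.1],velocity=.12);s=monitor.sense();print(s["clock"],s["finger_gap"],s["contact_force"])
d=save("d1");fs=list(d.values())
tip=GP+[0,0,.1]+REL[0]*hd(RH)+REL[2]*UP; t=[]
for f in fs:
    u=proj(f,tip)[0];cx,cy=(u-[50,60]).astype(int);im=cv2.resize(f["frame"][cy:cy+120,cx:cx+100,::-1],(400,480),interpolation=cv2.INTER_CUBIC)
    for p in(tip,2*GP+[0,0,.2]-tip):
        cv2.circle(im,tuple(((proj(f,p)[0]-[cx,cy]+.5)*4).astype(int)),2,(0,255,0),-1)
    t.append(im);print(cx,cy,u)
cv2.imwrite("pics/g1.png",np.hstack(t))
```

```text
False
4.5833 0.15901230322607715 48.98582696914673 [ 9.90751110e-05 -2.82544664e-05  2.28133938e-04] [-1.0571023   1.29274889  3.07803577]
5.5667 0.1526219057687668 [-0.18332223 -0.52314725 -1.16211853]
155 157 [205.26687201 217.93574282]
277 238 [327.44867145 298.44708572]
```

View pics/g1.png

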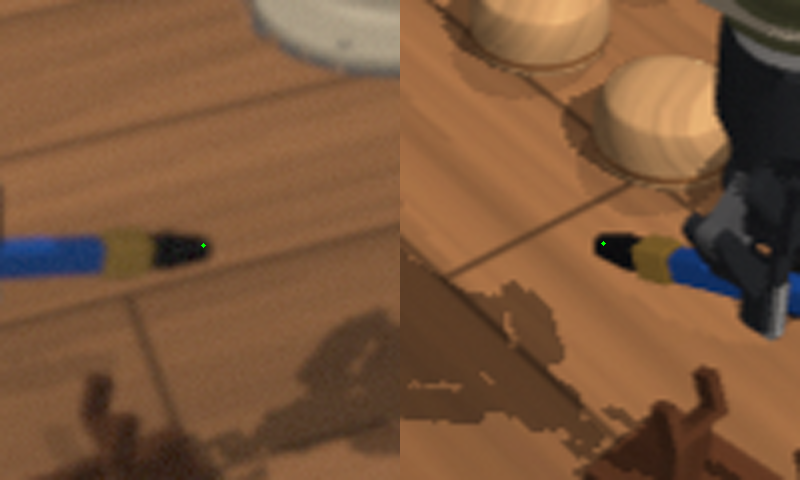

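The brush is held. The tip is at scene (207.3, 218.5) and side (325.3, 298), about 2 px past the prediction. I'll update the tip offset, then dip.

Run:
```python
from rob import *
d=pickle.load(open("d1.pkl","rb"))
p,e=tri(list(d.values()),np.array([(207.1,218.5),(325.7,298.)]))
v=p-(GP+[0,0,.1]);L=np.cross(UP,hd(RH))
rel=np.array([v@hd(RH),v@L,v[2]]);print(p,e,rel,REL,np.linalg.norm(rel))
pickle.dump(rel,open("rel.pkl","wb"))
t=np.radians(45);q=tool(RH,t,-1).as_quat();pot=R["pot"][0]
tip=np.array([*(pot+.009*hd(RH)[:2]),.022])
f=lambda z:tcp_tip([tip[0],tip[1],z],RH,t,-1,rel)
env.reach(f(.15),q)
d=save("d2");
print(env.movel(f(.022),velocity=.1,guard=6));s=monitor.sense();print(s["clock"],s["contact_force"],s["position"]-f(.022))
d=save("d3");env.hold(.3)
ims=[]
for n,dd in(("scene",d),("side",d)):
    fr=dd[n];u=proj(fr,[*pot,.06])[0];cx,cy=(u-[50,70]).astype(int);ims.append(cv2.resize(fr["frame"][cy:cy+120,cx:cx+100,::-1],(400,480),interpolation=cv2.INTER_CUBIC))
cv2.imwrite("pics/dip.png",np.hstack(ims))
```

```text
[ 0.41357326 -0.22960341  0.13393751] [0.4707782194439936, 0.43235528594059064] [ 0.11366612 -0.00014868 -0.04206249] [ 0.10966213  0.         -0.03991375] 0.12119926948470174
False
8.0 [-0.95576256  0.55722882  0.13095038] [ 0.00023096 -0.00016264  0.00077086]
```

View pics/dip.png

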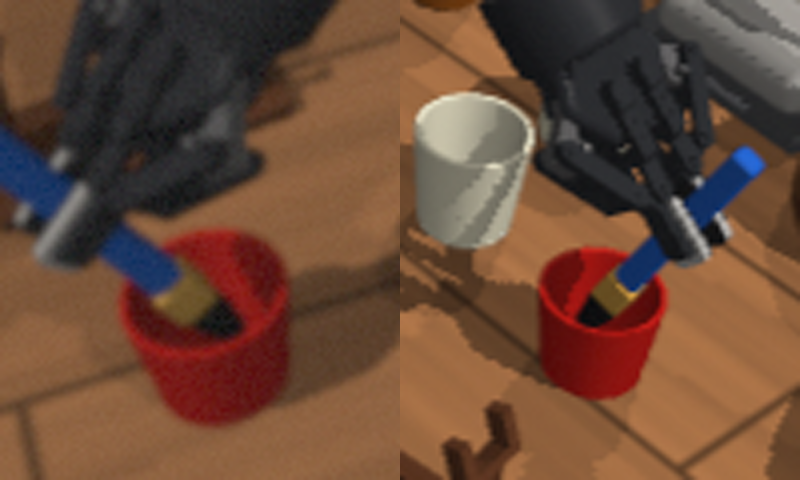

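The bristles hang inside the pot, clear of the walls. I'll go a little deeper, then lift out and dab.

Run:
```python
from rob import *
rel=pickle.load(open("rel.pkl","rb"))
t=np.radians(45);q=tool(RH,t,-1).as_quat();pot=R["pot"][0]
x,y=pot+.009*hd(RH)[:2];f=lambda x,y,z:tcp_tip([x,y,z],RH,t,-1,rel)
print("dip",env.movel(f(x,y,.014),velocity=.04,guard=2.5));print(monitor.sense()["contact_force"]);env.hold(.2)
env.movel(f(x,y,.15),velocity=.12)
cx,cy=R["cracked"][0]
env.reach(f(cx,cy,.14),q)
env.movel(f(cx,cy,.075),velocity=.08)
s=monitor.sense();print(s["clock"],s["contact_force"])
d=save("d4");ims=[]
for fr in d.values():
    u=proj(fr,[cx,cy,.06])[0];a,b=(u-[50,70]).astype(int);im=cv2.resize(fr["frame"][b:b+120,a:a+100,::-1],(400,480),interpolation=cv2.INTER_CUBIC)
    for p in([cx,cy,.05],[cx,cy,.075]): cv2.circle(im,tuple(((proj(fr,p)[0]-[a,b]+.5)*4).astype(int)),2,(0,255,0),-1)
    h=cv2.convexHull(((proj(fr,place(BLK,cx,cy))-[a,b]+.5)*4-.5).astype(np.float32));cv2.polylines(im,[np.round(h).astype(int)],True,(255,255,0),1)
    ims.append(im)
cv2.imwrite("pics/dab0.png",np.hstack(ims))
```

```text
dip False
[ 0.78742029 -0.13418427  0.32030808]
12.6417 [ 0.12103012  0.01315853 -0.80062366]
```

View pics/dab0.png

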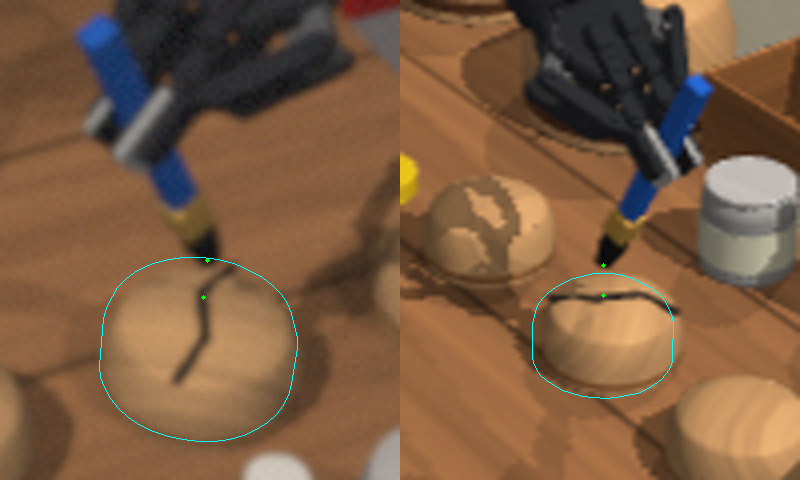

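The tip is where predicted (scene crop (207,263), side crop (602,265)). The block sits about 3–4 mm further in +x than my fit, so I'll correct for that and dab.

Run:
```python
from rob import *
rel=pickle.load(open("rel.pkl","rb"));C=np.array([.6128,.0775])
t=np.radians(45);f=lambda z:tcp_tip([*C,z],RH,t,-1,rel)
env.movel(f(.062),velocity=.06);env.hold(.15)
print("dab",env.movel(f(.045),velocity=.015,guard=1.2));s=monitor.sense();print(s["clock"],s["contact_force"],s["position"][2]-f(0)[2])
d=save("d5",("side",))
env.movel(f(.14),velocity=.1);s=monitor.sense();print(s["clock"],s["contact_force"],s["finger_gap"])
d.update(save("d6"));
fr=pickle.load(open("d5.pkl","rb"))["side"];fr2=pickle.load(open("d6.pkl","rb"))
ims=[]
for fx in(fr,fr2["scene"],fr2["side"]):
    u=proj(fx,[*C,.05])[0];a,b=(u-[33,50]).astype(int);ims.append(cv2.resize(fx["frame"][b:b+100,a:a+66,::-1],(264,400),interpolation=cv2.INTER_CUBIC))
cv2.imwrite("pics/dab1.png",np.hstack(ims))
```

```text
dab True
14.1083 [-0.43345836 -0.3377357   3.64019104] 0.048551776383366246
15.225 [ 0.10173571 -0.22854246 -0.91920915] 0.15784785461727013
```

View pics/dab1.png

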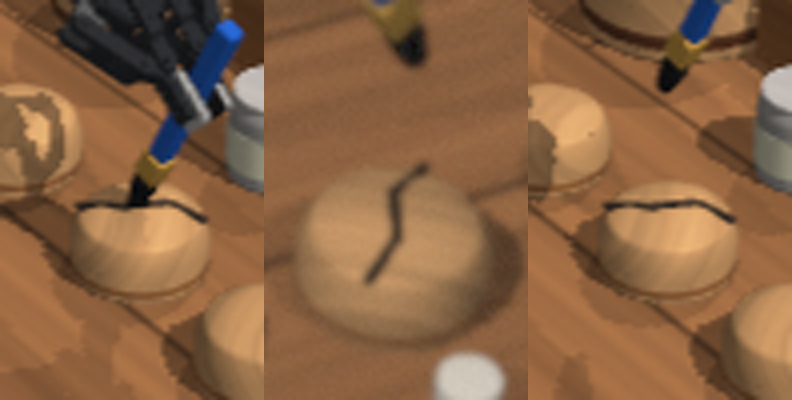

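Contact came at the expected crown height, with the tip at the middle of the crack. Now I'll lay the brush back, first checking at hover that it hasn't shifted in the grip.

Run:
```python
from rob import *
g,q=pickle.load(open("grasp.pkl","rb"));g=np.array(g);q0=tool(RH,0,-1).as_quat()
env.reach(tcp_grasp(GP,RH,0,-1)+[0,0,.1],q0)
d=save("d7");d1=pickle.load(open("d1.pkl","rb"))
for n in d:
    u=proj(d1[n],GP+[0,0,.1]+REL[0]*hd(RH)+REL[2]*UP)[0].astype(int);c=lambda f:cv2.cvtColor(f["frame"],cv2.COLOR_RGB2GRAY)[u[1]-20:u[1]+20,u[0]-25:u[0]+25].astype(np.float32)
    print(n,cv2.phaseCorrelate(c(d1[n]),c(d[n])),np.abs(c(d1[n])-c(d[n])).mean())
env.movel(g+[0,0,.03],velocity=.15)
print(env.movel(g+[0,0,.0005],velocity=.05,guard=6));s=monitor.sense();print(s["clock"],s["contact_force"],s["position"]-g)
```

```text
scene ((0.17491094878758062, -0.14050209945975212), 1.0345613708496093) 2.009
side ((0.10729018435789683, -0.43568694103034034), 0.9908752808570862) 2.1355
True
18.2 [-1.67417074  0.87288755  5.34816769] [-0.00039634  0.00043487 -0.00015128]
```

Run:
```python
from rob import *
g,q=pickle.load(open("grasp.pkl","rb"));g=np.array(g)
env.release();env.hold(.2);env.movel(g+[0,0,.12],velocity=.15);print(monitor.sense()["clock"])
d=save("d8");d0=pickle.load(open("d0.pkl","rb"));ims=[]
for n in d:
    w=GP;u=proj(d[n],w)[0];a,b=(u-[66,45]).astype(int)
    for dd in(d0,d): ims.append(cv2.resize(dd[n]["frame"][b:b+90,a:a+132,::-1],(396,270),interpolation=cv2.INTER_CUBIC))
    tp=proj(d[n],GP+REL[0]*hd(RH)+REL[2]*UP)[0].astype(int)
cv2.imwrite("pics/laid.png",np.vstack([np.hstack(ims[:2]),np.hstack(ims[2:])]))
```

```text
20.0417
```

View pics/laid.png

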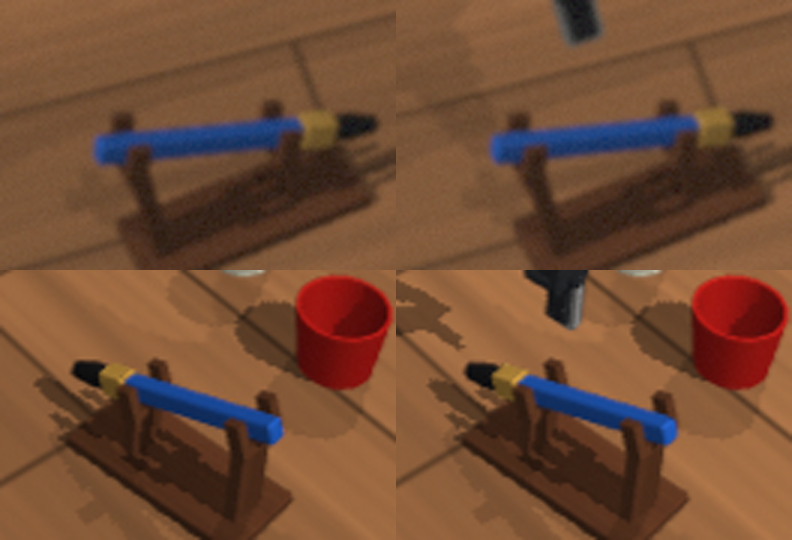

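The brush lies exactly as it did. Now the first push, diagonally toward −x with the open fingers as a cradle.

```bash
cat > push.py <<'E'
from rob import *
def push(C,E,off=.033,gap=.022,v=.08):
    C,E=np.array(C),np.array(E);u=(E-C)/np.linalg.norm(E-C);h=np.arctan2(u[1],u[0]);q=tool(h,0,-1).as_quat()
    s=C-u*(off+gap);e=E-u*off
    env.reach([*s,.15],q);print("down",env.movel([*s,-.002],velocity=.12,guard=6))
    print("push",env.movel([*e,-.002],velocity=v,guard=12));m=monitor.sense();print(m["clock"],m["contact_force"],m["position"]-[*e,-.002])
    env.movel([*(e-u*.03),-.002],velocity=.1);env.movel([*(e-u*.03),.15],velocity=.2)
def show(name,guess,crops):
    d=save(name);fs=list(d.values());ims=[]
    for f,(a,b) in zip(fs,crops):
        im=cv2.resize(f["frame"][b:b+150,a:a+200,::-1],(400,300),interpolation=cv2.INTER_CUBIC)
        for P in(place(BLK,*guess),place(BAY,*R["bay"][0])):
            h=cv2.convexHull(((proj(f,P)-[a,b]+.5)*2-.5).astype(np.float32));cv2.polylines(im,[np.round(h).astype(int)],True,(255,255,0),1)
        ims.append(im)
    cv2.imwrite(f"pics/{name}.png",np.hstack(ims))
E
python3 - <<'E'
from push import *
push((.6128,.0775),(.460,.13));show("p1",(.460,.13),[(320,150),(150,160)]);print(monitor.sense()["clock"])
E
```

```text
down False
push False
25.7 [ 0.42206896  0.10717865 -0.06749517] [ 1.37887057e-04 -5.50130475e-05 -1.24064353e-05]
27.1583
```

View pics/p1.png

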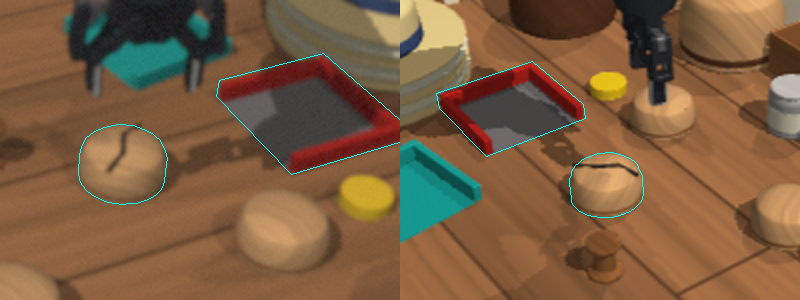

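The block is where predicted, at (0.460, 0.130). Second push goes into the bay.

Run:
```python
from push import *
push((.460,.13),(.4562,.370),v=.07);show("p2",(.4562,.370),[(400,130),(130,140)]);print(monitor.sense()["clock"])
```

```text
down False
push False
33.525 [-0.07339151 -2.09907843  0.11716764] [ 3.05717847e-06 -6.30997043e-05 -9.01972126e-08]
34.9833
```

View pics/p2.png

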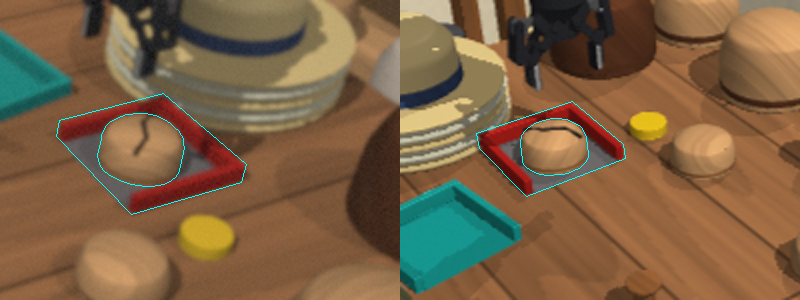

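The block stands fully inside the red bay with floor visible on the mouth side, and the arm is clear and touching nothing.

Run:
```python
from bench import env,job
env.hold(.3);print(job.hand_in())
```

```text
the job is handed in; nothing more can be done
None
```

The job is handed in at about 35 s: the brush was dipped, the cracked block's crown dabbed, the brush laid back as it was, and the block slid fully into the red bay; I saw nothing else disturbed, and no verdict came back.

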